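# Find the hidden catch on the bag sealer

## Task

Open the blue filter hatch on top of the bag-sealing machine: feel along the grey strip in its flat white deck with shut fingertips until you find the hidden flush pad that gives, and press that pad fully in, which pops the hatch up; then move clear. Do not hammer on the deck, do not touch or pry the hatch itself, and do not pick up, push or knock over the ramekin on the deck or anything else standing around.

Things in the scene. Friction and masses are not known exactly. Their poses are not given: they have to be found in the camera images.
- sealer: The bag-sealing machine, fixed: a flat white-decked box 260 (x) x 420 (y) mm, deck 90 mm above the counter. Origin: centre of its underside, on the counter; z up, x from the strip side to the hatch side, y along the strip.
- strip_center (a point): Centre of the visible grey strip, on its top face, 89.5 mm above the counter (0.5 mm below the white deck). The strip is 56 mm wide (machine x) and 170 mm long (machine y); axes as the machine's. It is rigid except for one hidden pad, whose centre lies on the strip's centre line, anywhere from 58 mm to one side to 58 mm to the other along machine y.
- catch (a joint): How far the hidden pad is pressed in: 0 as found, 0.006 m fully home; yields to 3 to 6 N, stays where left. The pad is 44 (x) x 50 (y) mm, grey as the strip, 1.5 mm below its face, in a pocket 47 x 53 mm with a fine dark gap round it. Fingertips must fit within the pocket to push it home; the rest of the strip does not give.
- hatch (a joint): Opening angle of the blue hatch, rad: 0 flush and shut, about 0.4 when the pad is fully in. It is linked to the pad, rises in step with it and stays where the pad is left.
- hatch_center (a point): Centre of the place of the blue hatch in the deck, at deck height, 115 mm from the strip's centre line along machine x. The hatch is 80 (x) x 120 (y) x 4 mm; its hinge is the edge nearer the strip (75 mm from the strip's centre line), its far edge rises about 31 mm.
- ramekin: White ramekin, 64 mm across, 36 mm high, standing loose on the white deck beside the hatch; origin at the centre of its underside.
- sauce_green: Green sauce bottle with yellow cap, 58 mm across, 170 mm high, loose on the counter beyond the machine; origin at the centre of its underside.
- sauce_blue: Blue sauce bottle, 54 mm across, 160 mm high, loose on the counter; origin at the centre of its underside.
- water: Clear water bottle, 64 mm across, 200 mm high, loose on the counter; origin at the centre of its underside.
- bowl: White bowl, 120 mm across, 60 mm high, loose on the counter; origin at the centre of its underside.
- biscuits: Stack of round biscuits, one piece, 56 mm across, 56 mm high, loose on the counter; origin at the centre of its underside.
- mallet: Kitchen hammer, 260 mm long, lying loose on the counter.

How it is judged:
By the outcome, as a careful person would: the job done as asked, in the order asked, and still so for the second after the job is handed in, with the robot touching nothing.
It also fails if it takes over 51 s, if anything falls off the work surface, if the arm or the gripper's body presses on something with over 40 N, if the wrist force passes 120 N, or if a joint passes its speed limit or range.

## Robot

A 6-joint arm with a two-finger parallel gripper is mounted at the origin on the work surface. World frame = base frame: x ahead of the robot, y to its left, z up, the work surface at z = 0. Lengths are in m, angles in rad, forces in N, time in s.
With the tool pointing down it reaches from about 0.35 to 0.975 m from the base axis. Payload 4.9 kg.
Tool frame: the origin (TCP) lies at the very end of the fingers, on their centre line; the grasp point (between the pads) lies 19 mm behind it (ctrl.pinch_z is the distance from the TCP to the grasp point, in m); z points along the fingers, y is the direction in which the jaws open and shut (so a half turn about z gives the same grasp; the last joint's range is limited). The gripper opens to 85 mm and grips with 20 to 120 N. Pads are 22 mm wide; open, the fingers measure 114 mm over their backs; the gripper's body (76 mm by 85 mm) begins 54 mm behind the grasp point. The pads swing forward as they close: fully open they stand 13 mm farther back than shut.
Start: joints at [-1.459, 0.053, 1.613, -0, 1.476, -0.119], TCP at [0.143, -0.608, 0.231] pointing down, gripper open.
Joint ranges: [-3.01, 3.01], [-1.01, 2.22], [0.06, 2.58], [-1.02, 4.17], [0.09, 2.62], [-3.14, 3.14]. Speed limits (rad/s): [2.57, 2.57, 3.14, 3.14, 3.14, 3.14].

## Interface

Orientations are given as a rotation vector (axis times angle).
In Python, from station import ctrl gives the robot as it stands.
- The arm moves only by the tool carry_out, never from a script. Its argument "series" is a list of rows, each a list of 7 numbers: the shift along the world's x, y, z each as a share of 0.025 m, from -1 to 1, then the turn, a rotation vector about the world's x, y, z each as a share of 0.1 rad, from -1 to 1, then the opening, from 0 (shut) to 1 (fully open). A call has 1 to 12 rows; each row shifts and turns the commanded pose from where the row before left it; what a row does not reach is not made up. A row lasts 1/10 s, in which the tool goes at most 50 mm and 8.59 degrees, less where a joint would pass 70% of its speed; a pose out of reach is approached as far as the arm can. A call with a number of a shift or a turn outside -1 to 1 is refused whole. A call with a gripper value outside its range is refused whole. The fingers move at their own pace and stop on an object; "grip_force" is the grip in N (left out, the last holds). Time passes only in rows, so rows that do not move let the fingers close. It gives the time, the measured TCP pose, the force and the opening at its end, in the units of the state.
- ctrl.get_obs(): the state, without advancing time (a new reading comes with each control period).
- ctrl.get_image(name): name is "scene" or "side" or "wrist"; returns a dict with "frame" (384x512x3 uint8, blue, green, red), "fx", "fy", "cx", "cy" (pixels), "k1" (the pictures are not rectified: a ray, as slopes to the right and down, at radius r is drawn at 1 + k1 r^2 times it, then the intrinsics apply), "R" (3x3) and "t" (3): a world point X has camera coordinates R X + t; the wrist camera has in their place "hand_eye" (4x4, takes a point from camera to tool coordinates, whose origin is the TCP and whose axes are the flange's). Camera axes: x right, y down, z forward; pixel columns grow to the right and rows downward; lengths in m; the calibration is good to about 2 mm. A picture is of the moment at which its call begins: read the wrist's pose just before it. There is no depth.
- ctrl.finish_job(): hands the job in, once; it reports no verdict.
Trained networks look in a picture, given as the dict that the camera call returned (one of the last four; its "shot" number tells which), for a name from the list of things; names that differ only in an ending like _2 or _b are one class to them, and where a whole thing is asked for, a point or a joint stands for the part that bears it (a point fixed in the world has none). Each returns a list of dicts, best first, with "p" (0 to 1); they miss things now and then, are a little off and sometimes report something else, mostly with a low value. They report only what shows in the picture. A call takes as long as a camera call.
- ctrl.trace(picture, name): "mask" (384x512 bool, what is visible of it) and "rect" ([left, top, width, height] as shares, 0 to 1, of the picture: columns of its width, rows of its height, round what is visible of it).
- ctrl.mark_of(picture, name): "position" ([column, row] as shares, 0 to 1, of the picture: columns of its width, rows of its height: a listed point, or the origin of a listed thing).
The state is a dict: "t": time; "q": joint angles; "dq": joint speeds; "effort": joint torques, N m; "tool_pos": TCP position; "tool_rot": TCP orientation; "contact_force": force on the tool from outside, world axes, zero at the start; "wrist_torque": the same for the moment, N m; "opening": finger opening in m.
Only numpy, scipy, OpenCV 4.12 (cv2) and the standard library are available. Lean on these libraries where they do the work, as an engineer would, in place of code of your own. Each camera call takes 0.05 s, during which the arm holds its last target.

## Working session

There is one attempt and no reset: what is moved stays moved. The work goes in short steps, Python scripts to look and compute and a tool call to move; the robot and the scene stay as the last step left them, time stands still between calls to the robot, and variables do not carry over. Pictures are saved under pics/ and viewed, and the job is handed in when it is done.

Besides the shell and the picture viewer there is one more tool, called after "Call:" as a command line: name --pt "numbers of a row" for each row, then --argument value for the rest. carry_out: Moves the arm, as the interface text tells. Shift numbers are shares of 0.025 m and turn numbers shares of 0.1 rad, none past 1 either way. Its arguments: {"type":"object","properties":{"series":{"type":"array"},"grip_force":{"type":"number"}},"required":["series"]}

```bash
mkdir -p pics; ls
cat > h.py <<'E'
import numpy as np, cv2
from station import ctrl
def px2ray(im,u,v):
    x=(u-im['cx'])/im['fx'];y=(v-im['cy'])/im['fy']
    K=np.array([[1,0,0],[0,1,0],[0,0,1.]])
    xd=np.array([x,y]);s=xd.copy()
    for _ in range(20): s=xd/(1+im['k1']*(s@s))
    return np.array([s[0],s[1],1.])
def pose(im,obs=None):
    if 'hand_eye' in im:
        H=np.array(im['hand_eye']);T=np.eye(4);T[:3,:3]=cv2.Rodrigues(np.array(obs['tool_rot'],float))[0];T[:3,3]=obs['tool_pos']
        W=T@H;return W[:3,:3],W[:3,3]
    R=np.array(im['R']);t=np.array(im['t']);return R.T,-R.T@t
def onplane(im,u,v,z,obs=None):
    R,c=pose(im,obs);d=R@px2ray(im,u,v);return c+d*(z-c[2])/d[2]
def proj(im,X,obs=None):
    R,c=pose(im,obs);p=R.T@(np.array(X)-c);s=p[:2]/p[2];s=s*(1+im['k1']*(s@s));return im['fx']*s[0]+im['cx'],im['fy']*s[1]+im['cy']
E
python3 - <<'E'
from h import *
o=ctrl.get_obs();print(o)
Z={'strip_center':.0895,'hatch_center':.09,'sealer':0,'ramekin':.09,'sauce_green':0,'sauce_blue':0,'water':0,'bowl':0,'biscuits':0,'mallet':0}
for n in('scene','side','wrist'):
    o=ctrl.get_obs();im=ctrl.get_image(n);cv2.imwrite(f'pics/{n}0.png',im['frame'])
    print(n,im['fx'],pose(im,o)[1])
    for k,z in Z.items():
        for r in ctrl.mark_of(im,k)[:2]:
            u,v=r['position'][0]*512,r['position'][1]*384
            print(k,round(r['p'],2),round(u),round(v),onplane(im,u,v,z,o).round(3))
print(ctrl.get_obs()['t'])
E
```

```text
pics
{'t': 0.0, 'q': array([-1.45901008e+00,  5.33751285e-02,  1.61430732e+00, -1.45366714e-06,
        1.47596603e+00, -1.19026260e-01]), 'dq': array([-0.00118822, -0.00076803, -0.00094999, -0.00020364,  0.00081884,
        0.00027248]), 'effort': array([-8.03621037e-05, -3.93681693e+01, -3.70180535e+01, -2.25263835e-05,
        7.02950754e-03,  1.62859422e-06]), 'tool_pos': array([ 0.14289477, -0.60780921,  0.23004372]), 'tool_rot': array([-3.11865289e+00, -3.61518665e-01, -9.41089079e-06]), 'contact_force': array([0.35985583, 0.92003918, 0.48631039]), 'wrist_torque': array([0.03930806, 0.0194197 , 0.01666592]), 'opening': 0.08505162637188676}
scene 388.358263559047 [0.91394389 0.40309425 1.11165777]
strip_center 0.83 302 205 [0.48  0.094 0.089]
hatch_center 0.82 273 225 [0.589 0.083 0.09 ]
sealer 0.66 288 227 [0.531 0.091 0.   ]
ramekin 0.65 304 265 [0.608 0.227 0.09 ]
sauce_green 0.6 321 331 [0.68  0.378 0.   ]
sauce_blue 0.75 365 328 [0.585 0.457 0.   ]
water 0.7 157 160 [ 0.688 -0.395  0.   ]
water 0.37 300 268 [0.594 0.21  0.   ]
bowl 0.17 302 205 [0.442 0.066 0.   ]
biscuits 0.84 377 289 [0.475 0.408 0.   ]
mallet 0.71 220 95 [ 0.341 -0.479  0.   ]
mallet 0.65 365 327 [0.585 0.454 0.   ]
side 429.16512152013297 [0.05195961 0.66191827 1.03767961]
strip_center 0.48 126 311 [0.546 0.477 0.09 ]
strip_center 0.38 172 318 [0.443 0.428 0.09 ]
hatch_center 0.81 215 197 [0.581 0.078 0.09 ]
sealer 0.68 225 227 [0.538 0.096 0.   ]
ramekin 0.66 171 227 [0.618 0.227 0.09 ]
sauce_green 0.58 126 269 [0.683 0.368 0.   ]
sauce_blue 0.73 127 311 [0.59  0.459 0.   ]
water 0.58 277 118 [ 0.672 -0.413  0.   ]
bowl 0.82 321 132 [ 0.499 -0.437  0.   ]
biscuits 0.69 174 320 [0.474 0.407 0.   ]
mallet 0.72 366 137 [ 0.354 -0.505  0.   ]
wrist 328.4433163805665 [ 0.22011263 -0.59026122  0.37295182]
1.65
```

View pics/scene0.png

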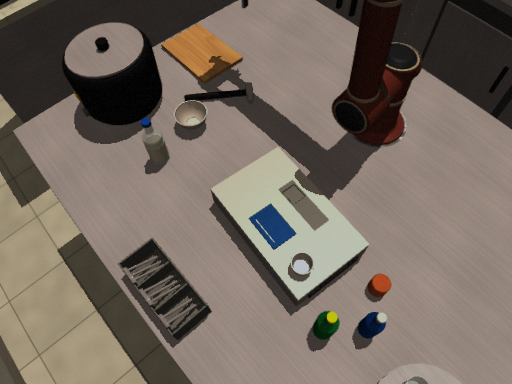

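View pics/side0.png

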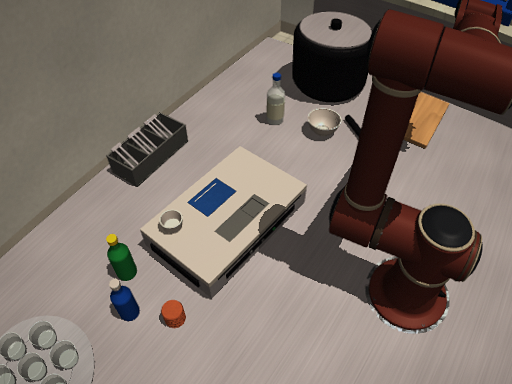

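Run:
```python
import cv2,numpy as np
a=cv2.imread('pics/scene0.png')[150:300,205:370];b=cv2.imread('pics/side0.png')[140:295,135:310]
f=lambda x:cv2.resize(x,(400,380),interpolation=cv2.INTER_CUBIC)
cv2.imwrite('pics/z0.png',np.hstack([f(a),f(b)]))
```

```text
(no output)
```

View pics/z0.png

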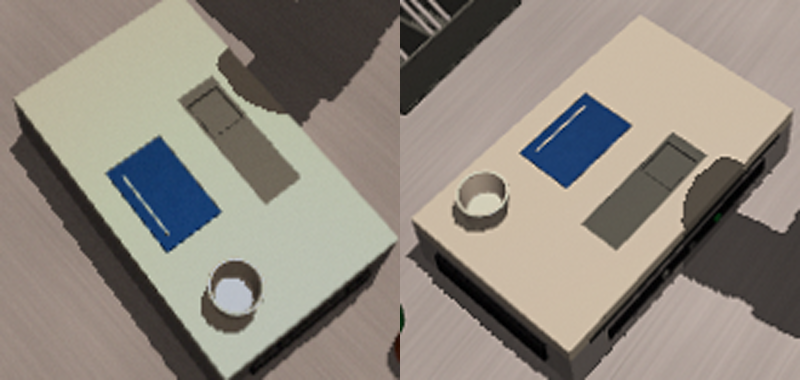

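Run:
```python
from h import *
ims={n:ctrl.get_image(n) for n in('scene','side')}
L=lambda p:(205+p[0]*.4125,150+p[1]*.3947)
Rr=lambda p:(135+(p[0]-400)*.4375,140+p[1]*.4079)
for n,f,S,P,H in(('scene',L,[(178,98),(212,78),(300,178),(266,204)],[(188,102),(216,84),(243,117),(213,134)],[(107,172),(160,137),(221,213),(167,252)]),
 ('side',Rr,[(675,132),(707,152),(617,248),(583,222)],[(672,138),(700,160),(672,190),(642,168)],[(586,93),(631,126),(568,188),(520,152)])):
    for nm,Q in(('strip',S),('pad',P),('hatch',H)):
        X=np.array([onplane(ims[n],*f(q),.0895)[:2] for q in Q]);m=X.mean(0)
        print(n,nm,m.round(4),[round(float(np.linalg.norm(X[i]-X[(i+1)%4])),3) for i in range(4)],'yaw',np.degrees([np.arctan2(*(X[(i+1)%4]-X[i])[::-1]) for i in range(4)]).round(1))
    cv2.imwrite(f'pics/{n}1.png',ims[n]['frame'])
```

```text
scene strip [0.4777 0.0937] [0.051, 0.166, 0.053, 0.17] yaw [170.2  84.8  -5.4 -95.9]
scene pad [0.4714 0.0473] [0.043, 0.055, 0.044, 0.052] yaw [172.3  82.7 -11.6 -97.8]
scene hatch [0.5921 0.0832] [0.078, 0.119, 0.079, 0.12] yaw [172.8  84.1  -6.4 -96.3]
side strip [0.4766 0.0875] [0.05, 0.171, 0.054, 0.169] yaw [176.6  85.1  -5.6 -96.2]
side pad [0.4704 0.0434] [0.048, 0.055, 0.048, 0.058] yaw [170.3  85.2  -6.5 -95.7]
side hatch [0.5901 0.0791] [0.08, 0.118, 0.082, 0.12] yaw [172.7  85.1  -5.4 -96.1]
```

Call:
carry_out --pt "0.48 1 0 0 0 -0.4 0" --pt "0.48 1 0 0 0 -0.4 0" --pt "0.48 1 0 0 0 -0.4 0" --pt "0.48 1 0 0 0 -0.4 0" --pt "0.48 1 0 0 0 -0.4 0" --pt "0.48 1 0 0 0 -0.4 0" --pt "0.48 1 0 0 0 -0.4 0" --pt "0.48 1 0 0 0 -0.4 0" --pt "0.48 1 0 0 0 0 0" --pt "0.48 1 0 0 0 0 0" --pt "0.48 1 0 0 0 0 0" --pt "0.48 1 0 0 0 0 0"

```text
t: 2.95
tool_pos: [0.2873, -0.3074, 0.2315]
tool_rot: [3.138, -0.141, 0.001]
contact_force: [0.9, -0.1, -0.2]
opening: -0.0004
```

Call:
carry_out --pt "0.48 1 0 0 0 0 0" --pt "0.48 1 0 0 0 0 0" --pt "0.48 1 0 0 0 0 0" --pt "0.48 1 0 0 0 0 0" --pt "0.48 1 0 0 0 0 0" --pt "0.48 1 0 0 0 0 0" --pt "0.48 1 0 0 0 0 0" --pt "0.48 1 0 0 0 0 0" --pt "0.48 1 0 0 0 0 0" --pt "0.48 1 0 0 0 0 0" --pt "0.48 1 0 0 0 0 0" --pt "0 0 0 0 0 0 0"

```text
t: 4.15
tool_pos: [0.4196, -0.0313, 0.2314]
tool_rot: [-3.138, 0.133, -0.0]
contact_force: [0.1, 0.6, -0.6]
opening: 0.0
```

Run:
```python
from h import *
o=ctrl.get_obs();im=ctrl.get_image('wrist');cv2.imwrite('pics/w1.png',im['frame']);print(o)
import pickle;pickle.dump((o,im),open('w1.pkl','wb'))
print(pose(im,o),proj(im,[.4715,.0455,.089],o))
```

```text
{'t': 4.15, 'q': array([-2.52251002e-01, -4.72259166e-01,  2.06126362e+00,  7.82507916e-04,
        1.55249358e+00,  1.40352402e+00]), 'dq': array([-0.05390717, -0.01510748,  0.01170478, -0.03361145,  0.01035064,
       -0.04364779]), 'effort': array([  1.1512991 , -17.33133495, -37.82421112,   0.21618953,
        -0.07238457,   0.25810168]), 'tool_pos': array([ 0.41958215, -0.03129279,  0.23143891]), 'tool_rot': array([-3.13801142e+00,  1.33434799e-01, -4.01175830e-04]), 'contact_force': array([ 0.12885386,  0.5708737 , -0.61897304]), 'wrist_torque': array([-0.00575494,  0.01772383,  0.05931433]), 'opening': 4.4343943846356905e-05}
(array([[-0.08401866, -0.94820243, -0.30635441],
       [-0.99646304,  0.07948316,  0.0272735 ],
       [-0.00151078,  0.30756233, -0.95152674]]), array([ 0.49848298, -0.03799541,  0.37308237])) (np.float64(164.25455172132155), np.float64(129.2247182109033))
```

View pics/w1.png

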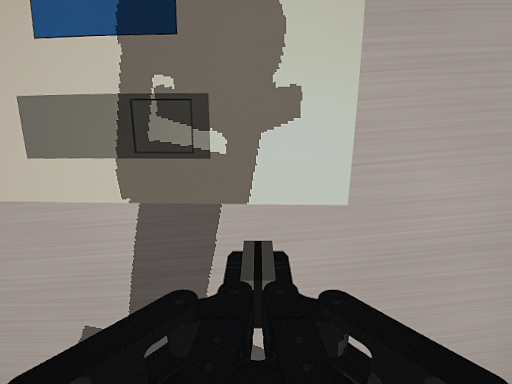

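Run:
```python
from h import *
import pickle
o,im=pickle.load(open('w1.pkl','rb'))
for Q,z in(([(131,99),(191.5,99),(194,153),(135,153)],.0895),([(17,97),(208,93),(211,157),(27,158)],.0895)):
    X=np.array([onplane(im,*q,z,o)[:2] for q in Q]);print(X.round(4),X.mean(0).round(4),[round(float(np.linalg.norm(X[i]-X[(i+1)%4])),4) for i in range(4)],np.degrees([np.arctan2(*(X[(i+1)%4]-X[i])[::-1]) for i in range(4)]).round(1))
o=ctrl.get_obs();print(o['tool_pos'])
```

```text
[[0.4995 0.0697]
 [0.4944 0.0183]
 [0.4487 0.0225]
 [0.4534 0.0749]] [0.474  0.0464] [0.0517, 0.046, 0.0526, 0.0464] [-95.6 174.8  84.9  -6.5]
[[0.5127 0.1722]
 [0.498  0.0039]
 [0.4438 0.008 ]
 [0.4585 0.1779]] [0.4783 0.0905] [0.169, 0.0543, 0.1705, 0.0545] [-95.  175.6  85.   -6. ]
[ 0.41914187 -0.03249251  0.23137115]
```

Call:
carry_out --pt "0.54 0.785 0 0 0 0 0" --pt "0.54 0.785 0 0 0 0 0" --pt "0.54 0.785 0 0 0 0 0" --pt "0.54 0.785 0 0 0 0 0" --pt "0 0 -1 0 0 0 0" --pt "0 0 -1 0 0 0 0" --pt "0 0 -1 0 0 0 0" --pt "0 0 -1 0 0 0 0" --pt "0 0 -0.8 0 0 0 0" --pt "0 0 0 0 0 0 0" --pt "0 0 0 0 0 0 0"

```text
t: 5.3
tool_pos: [0.4729, 0.0443, 0.1116]
tool_rot: [3.138, -0.142, -0.0]
contact_force: [0.6, -0.1, 0.2]
opening: -0.0001
```

Run:
```python
from h import *
o=ctrl.get_obs();im=ctrl.get_image('wrist');s=ctrl.get_image('side');print(o['tool_pos'],o['contact_force'],o['t'])
cv2.imwrite('pics/w2.png',np.hstack([cv2.resize(im['frame'],(400,300)),cv2.resize(s['frame'][140:290,130:330],(400,300))]))
```

```text
[0.47293613 0.04430941 0.11159796] [ 0.61212591 -0.08695542  0.23902855] 5.3
```

View pics/w2.png

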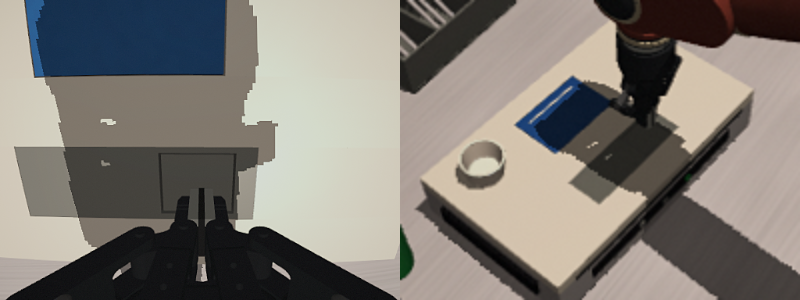

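Call:
carry_out --pt "0 0.06 -0.2 0 0 0 0" --pt "0 0 -0.2 0 0 0 0" --pt "0 0 -0.2 0 0 0 0" --pt "0 0 -0.2 0 0 0 0" --pt "0 0 -0.08 0 0 0 0" --pt "0 0 -0.04 0 0 0 0" --pt "0 0 -0.04 0 0 0 0" --pt "0 0 -0.04 0 0 0 0" --pt "0 0 0 0 0 0 0"

```text
t: 6.3
tool_pos: [0.4731, 0.0466, 0.0865]
tool_rot: [-3.138, 0.14, -0.001]
contact_force: [-0.5, -0.3, 1.7]
opening: 0.0001
```

Call:
carry_out --pt "0 0 -0.04 0 0 0 0" --pt "0 0 -0.04 0 0 0 0" --pt "0 0 0 0 0 0 0"

```text
t: 6.6
tool_pos: [0.4732, 0.0466, 0.0843]
tool_rot: [-3.138, 0.14, -0.001]
contact_force: [-1.0, 0.7, 1.6]
opening: 0.0003
```

Call:
carry_out --pt "0 0 -0.04 0 0 0 0" --pt "0 0 -0.04 0 0 0 0" --pt "0 0 0 0 0 0 0"

```text
t: 6.9
tool_pos: [0.4731, 0.0466, 0.0822]
tool_rot: [-3.138, 0.14, -0.001]
contact_force: [0.1, 0.7, 1.2]
opening: 0.0003
```

Call:
carry_out --pt "0 0 -0.03 0 0 0 0" --pt "0 0 0 0 0 0 0"

```text
t: 7.1
tool_pos: [0.4732, 0.0466, 0.082]
tool_rot: [-3.138, 0.14, -0.0]
contact_force: [-2.4, 0.8, 4.9]
opening: -0.0001
```

Run:
```python
from h import *
o=ctrl.get_obs();im=ctrl.get_image('wrist');s=ctrl.get_image('side');print(o['tool_pos'],o['contact_force'],o['t'])
cv2.imwrite('pics/w3.png',np.hstack([cv2.resize(im['frame'],(400,300)),cv2.resize(s['frame'][140:290,130:330],(400,300))]))
```

```text
[0.47317981 0.04659714 0.08202446] [-2.44197964  0.80707095  4.89492865] 7.1
```

View pics/w3.png

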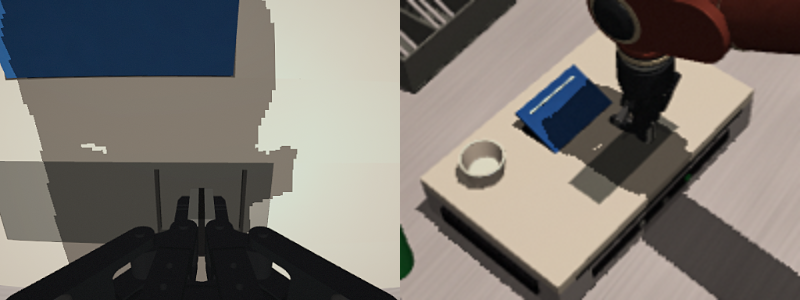

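The hatch is up (side view, around (565,115)), the downward travel has stopped at z = 0.082 and the force is rising. I'll press slightly more to seat the pad.

Call:
carry_out --pt "0 0 -0.03 0 0 0 0" --pt "0 0 0 0 0 0 0"

```text
t: 7.4
tool_pos: [0.4732, 0.0466, 0.082]
tool_rot: [3.138, -0.14, -0.0]
contact_force: [-3.8, 0.7, 10.2]
opening: 0.0003
```

Call:
carry_out --pt "0 0 -0.03 0 0 0 0" --pt "0 0 0 0 0 0 0"

```text
t: 7.6
tool_pos: [0.4732, 0.0466, 0.0819]
tool_rot: [3.138, -0.14, -0.001]
contact_force: [-6.6, 0.7, 13.8]
opening: 0.0001
```

Call:
carry_out --pt "0 0 0.1 0 0 0 0" --pt "0 0 0.3 0 0 0 0" --pt "0 0 0.8 0 0 0 0" --pt "0 0 1 0 0 0 0" --pt "0 0 1 0 0 0 0" --pt "0 0 1 0 0 0 0" --pt "0 0 1 0 0 0 0" --pt "0 0 1 0 0 0 0" --pt "-0.5 -1 0 0 0 0 0" --pt "-0.5 -1 0 0 0 0 0" --pt "-0.5 -1 0 0 0 0 0" --pt "-0.5 -1 0 0 0 0 0"

```text
t: 8.8
tool_pos: [0.4223, -0.0542, 0.2349]
tool_rot: [3.138, -0.139, -0.0]
contact_force: [0.2, -0.5, -0.8]
opening: 0.0001
```

Call:
carry_out --pt "-0.4 -1 0 0 0 0 0" --pt "-0.4 -1 0 0 0 0 0" --pt "-0.4 -1 0 0 0 0 0" --pt "-0.4 -1 0 0 0 0 0" --pt "0 0 0 0 0 0 0" --pt "0 0 0 0 0 0 0"

```text
t: 9.4
tool_pos: [0.3828, -0.1535, 0.2349]
tool_rot: [-3.138, 0.142, 0.0]
contact_force: [0.0, 0.3, 0.1]
opening: 0.0
```

Run:
```python
from h import *
o=ctrl.get_obs();im=ctrl.get_image('scene');s=ctrl.get_image('side');print(o['tool_pos'],o['contact_force'],o['t'])
cv2.imwrite('pics/w4.png',np.vstack([np.hstack([cv2.resize(im['frame'],(400,300)),cv2.resize(s['frame'],(400,300))]),np.hstack([cv2.resize(im['frame'][150:300,205:405],(400,300)),cv2.resize(s['frame'][140:290,130:330],(400,300))])]))
import pickle;pickle.dump((im,s),open('e.pkl','wb'))
```

```text
[ 0.38277629 -0.1535243   0.23485767] [0.0333703  0.34901627 0.14788371] 9.4
```

View pics/w4.png

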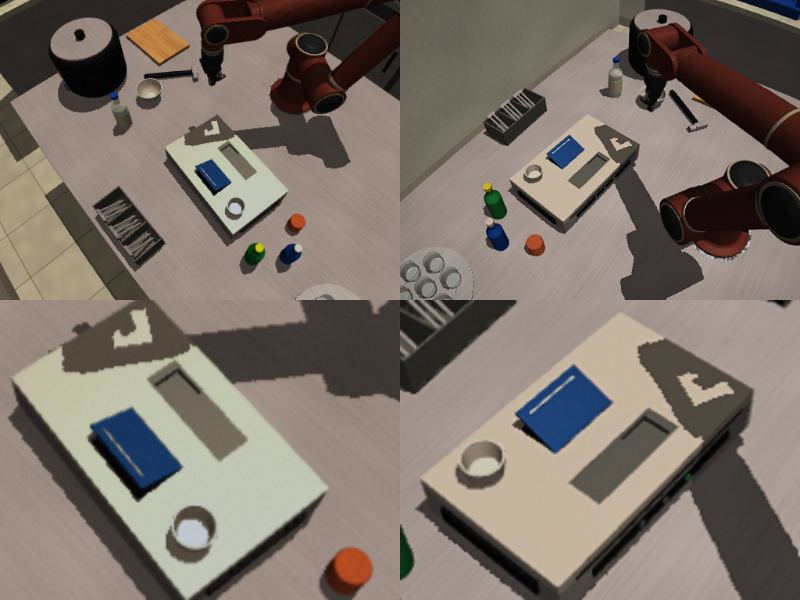

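Run:
```python
from h import *
print(ctrl.finish_job())
```

```text
the job is handed in; nothing more can be done
None
```

The blue filter hatch is open and the job is handed in, at about 9.5 s of the 51 s allowed.

- **Finding the pad:** I did not feel along the whole strip. The pad's fine dark gap showed in the scene, side and wrist cameras, about 46 mm from the strip centre towards −y. I placed the shut fingertips there directly, lowered them in small steps, and felt the pad give.
- **Pressing it:** The pad gave at a low force, and travel stopped at z = 0.082 m, which is exactly 6 mm below where the pad face should start. Pressing on raised the force to about 14 N with no further movement, so I take it as fully home.
- **Moving clear:** I lifted straight up and moved away. The contact force was back to about zero.
- **Last checks:** The final scene and side pictures show the hatch standing up and the pad sunk in. The ramekin, bottles, bowl, biscuits and mallet look to be where they were. I did not measure the hatch angle itself. The pad positions from the different views differed by up to about 4 mm, within the room the fingertips had in the pocket.

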